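Load the chamber-slide carrier on the microscope stage and set its jaw screw

ROBOT

A 6-joint arm with a two-finger parallel gripper is mounted at the origin on the work surface. World frame = base frame: x ahead of the robot, y to its left, z up, the work surface at z = 0. Lengths are in m, angles in rad, forces in N, time in s.
With the tool pointing down it reaches from about 0.3 to 0.95 m from the base axis. Payload 3.1 kg.
Tool frame: the origin (TCP) lies at the very end of the fingers, on their centre line; the grasp point (between the pads) lies manip.grip_depth behind it (manip.grip_depth is the distance from the TCP to the grasp point, in m); z points along the fingers, y is the line along which they close (so a half turn about z gives the same grasp; the last joint's range is limited). The gripper opens to 85 mm and grips with 20 to 120 N. Pads are 22 mm wide; open, the fingers measure 114 mm over their backs; the gripper's body (76 mm by 85 mm) begins 54 mm behind the grasp point. The pads swing forward as they close: fully open they stand 13 mm farther back than shut.
Start: joints at [-1.342, 0.308, 1.634, -0, 1.2, -0.07], TCP at [0.184, -0.597, 0.231] pointing down, gripper open.
Joint ranges: [-3.06, 3.06], [-0.79, 1.96], [0.05, 2.63], [-1.19, 4.34], [0.05, 2.64], [-2.94, 2.94]. Speed limits (rad/s): [2.79, 2.79, 3.14, 3.14, 3.14, 3.14].

INTERFACE

Orientations are given as [roll, pitch, yaw] about the fixed x, y, z axes, in that order (R = Rz(yaw) Ry(pitch) Rx(roll)).
In Python, from rig import manip gives the robot as it stands.
- The arm moves only by the tool move_arm, never from a script. Its argument "increments" is a list that holds one entry, the list of rows, each a list of 7 numbers: the shift along the tool's x, y, z in cm, then the turn, a rotation vector about the tool's x, y, z in rad, then the opening, from 0 (shut) to 1 (fully open). In form: [[[x, y, z, ax, ay, az, hand], ...]]. A call has exactly 10 rows; each row shifts and turns the commanded pose from where the row before left it, along the tool's axes as they then stand; what a row does not reach is not made up. A row lasts 1/10 s, in which the tool goes at most 50 mm and 8.59 degrees, less where a joint would pass 70% of its speed; a pose out of reach is approached as far as the arm can. A call is refused whole if a number of a shift passes 5 or a number of a turn 0.15, either way. A call with a gripper value outside its range is refused whole. The fingers move at their own pace and stop on an object; "grip_force" is the grip in N (left out, the last holds). Time passes only in rows, so rows that do not move let the fingers close, or fill a call up. It gives the time, the measured TCP pose, the force, the opening and the grip force at its end, in the units of the state.
- manip.read_state(): the state, without advancing time (a new reading comes with each control period).
- manip.snapshot(name): name is "side" or "top" or "wrist"; returns a dict with "image" (384x512x3 uint8, red, green, blue), "range_z" (384x512 float32, m along the optical axis (not along the pixel's ray), 0 where there is no reading), "fx", "fy", "cx", "cy" (pixels), "R" (3x3) and "t" (3): a world point X has camera coordinates R X + t; the wrist camera has in their place "hand_eye" (4x4, takes a point from camera to tool coordinates, whose origin is the TCP and whose axes are the flange's). Camera axes: x right, y down, z forward; pixel columns grow to the right and rows downward; lengths in m; the calibration is good to about 2 mm. A picture is of the moment at which its call begins: read the wrist's pose just before it.
- manip.finish_job(): hands the job in; it is judged then, once.
The state is a dict: "time_s": time; "q": joint angles; "joint_vel": joint speeds; "effort": joint torques, N m; "ee_pos": TCP position; "eef_rot": TCP orientation; "contact_force": force on the tool from outside, world axes, zero at the start; "moment": the same for the moment, N m; "grip_width": finger opening in m; "gripper_force": force on a finger pad.
Only numpy, scipy, OpenCV 4.12 (cv2) and the standard library are available. Lean on these libraries where they do the work, as an engineer would, in place of code of your own. Each camera call takes 0.05 s, during which the arm holds its last target. There are 200 camera calls.

TASK

Set the slide carrier down flat on the narrow raised rail of the microscope stage, between the fence and the jaw and between the two end lips, and let go of it. Then turn the stage's thumbscrew clockwise until it seats against its stop, and back it off a quarter turn so that the carrier has room to expand when it warms. Finish while holding the thumbscrew gripped at that setting: do not let go of it, and leave the bottle, dish and tip rack alone.

Things in the scene. Friction and masses are not known exactly. Their poses are not given: they have to be found in the camera images.
- carrier: Loose bare aluminium slide carrier at the robot's right: plate 110 (x) x 46 (y) x 12 mm (z), 0.15 to 0.31 kg, glass windows with white wells on top. In its middle stands a grip fin 36 mm long (x), 14 mm thick (y), from the plate's top (12 mm) to 42 mm above the underside. Origin: centre of the underside; z up. Same either way round (half turn).
- stage: Microscope stage on a white stand, fixed: black plate 160 (x, from -80) x 190 mm (y, -60 to +130), top 60 mm above the bench. Origin: at bench height under the rail's middle; x along the rail, y from fence to thumbscrew. Aluminium rail 30 mm wide (y -15 to +15), top 74 mm high; end lips with inner faces at x +-60 mm, 6 mm above the rail. Low screw housing 50 x 44 mm, top 68 mm.
- nest (a point): Where the carrier's origin belongs: on the rail's top (74 mm above the bench), midway between the lips; axes as stage, carrier's x along x. Set here, the carrier has 5 mm free at each end, 3.75 mm to the fence and at least 3.7 mm to the jaw's start position. The closing jaw may push it up to the fence.
- fence (a point): Top middle edge of the fixed aluminium fence's inner face, 82 mm above the bench, at y -23.75 mm in stage. The fence is 80 mm long (x), 8 mm thick.
- jaw_face (a point): Top middle edge of the dark steel jaw's inner face, 82 mm above the bench; jaw 60 mm long (x), 8 mm thick. The thumbscrew slides it along y: face at y 37.85 mm minus 3 mm per rad of screw. Seated it is at 23.75 mm, leaving the carrier 1.5 mm of play, never pinching it.
- screw (a joint): Turn of the thumbscrew, rad, growing clockwise seen from above: 0 fully open, 4.712 seated on a hard stop. Starts between 1.9 and 2.7, so usually takes two grasps. Light friction (about 0.05 N m); stays where it is left; does not rise or sink. At the stop it goes no further: gripping fingers slip round it or stall.
- screw_grip (a point): On the thumbscrew's upright axis at grip height, 100 mm above the bench, at x 0, y +96 mm in stage. Round bare-steel knurled knob, 30 mm in diameter, 30 mm tall (82 to 112 mm above the bench) on a 16 mm stem; a small black pointer rib, 3 mm high, on its top lies on its own -x side. Axes turn with the knob; z up.
- bottle: Bystander: capped amber bottle, 60 mm in diameter, 130 mm tall, beyond the stage. Origin: centre of the underside.
- dish: Bystander: round culture dish with lid, 90 mm in diameter, 17 mm tall, near the robot. Origin: centre of the underside.
- rack: Bystander: pipette tip rack, 120 x 80 x 61 mm, to the left. Origin: centre of the underside.
There are look-alikes about, which are no part of the job. What is shaped like the carrier but purple or yellow is not meant.

How it is judged:
On the way, in this order (a step that is already met when the one before it is completed fails the run):
1. the carrier lies flat on the rail between fence and jaw and between the end lips, let go, while the thumbscrew is still open (z of carrier in the frame of nest between -0.003 and 0.003 m and x of carrier in the frame of nest between -0.009 and 0.009 m and y of carrier in the frame of nest between -0.007 and 0.01 m and angle between carrier's own z axis and vertical below 0.06 rad and angle between the x axis of carrier and the x axis of stage, either way round below 0.12 rad and contact force between the fingers and carrier below 0.3 N and linear speed of carrier below 0.05 m/s and value of joint screw below 4 rad), for 0.2 s.
2. the thumbscrew is turned clockwise until it seats, with the carrier in its place (z of carrier in the frame of nest between -0.003 and 0.003 m and x of carrier in the frame of nest between -0.009 and 0.009 m and y of carrier in the frame of nest between -0.007 and 0.01 m and angle between carrier's own z axis and vertical below 0.06 rad and angle between the x axis of carrier and the x axis of stage, either way round below 0.12 rad and contact force between the fingers and carrier below 0.3 N and linear speed of carrier below 0.05 m/s and value of joint screw above 4.63 rad), for 0.2 s.
At the end, for the whole second after the job is handed in: Thumbscrew a quarter turn (90 degrees, within 15) back from its seat (joint 2.881 to 3.401), gripped by over 3 N; carrier at rest and untouched on the rail: height within 3 mm, 9 mm along and -7 to +10 mm across from the nest point, tilt under 0.06 rad, in line within 0.12 rad (z of carrier in the frame of nest between -0.003 and 0.003 m and x of carrier in the frame of nest between -0.009 and 0.009 m and y of carrier in the frame of nest between -0.007 and 0.01 m and angle between carrier's own z axis and vertical below 0.06 rad and angle between the x axis of carrier and the x axis of stage, either way round below 0.12 rad and contact force between the fingers and carrier below 0.3 N and linear speed of carrier below 0.05 m/s and value of joint screw between 2.881 and 3.401 rad and contact force between the fingers and screw above 3 N); the arm keeps its last pose, push and grip.
It fails at once if the bottle is moved by more than 30 mm (distance of bottle from where it was at the start of the episode above 0.03 m).
It fails at once if the dish is moved by more than 30 mm (distance of dish from where it was at the start of the episode above 0.03 m).
It fails at once if the rack is moved by more than 30 mm (distance of rack from where it was at the start of the episode above 0.03 m).
It also fails if it takes over 61 s, if anything falls off the work surface, if the arm or the gripper's body presses on something with over 40 N, if the wrist force passes 120 N, or if a joint passes its speed limit or range.

## Working session

There is one attempt and no reset: what is moved stays moved. The work goes in short steps, Python scripts to look and compute and a tool call to move; the robot and the scene stay as the last step left them, time stands still between calls to the robot, and variables do not carry over. Pictures are saved under pics/ and viewed, at most 10 in all, crops included, and the job is handed in when it is done.

Besides the shell and the picture viewer there is one more tool, called after "Emit:" by a JSON object that holds its "op" and its "data", one argument or row to a line. move_arm: Moves the arm, as the interface text tells. Its arguments: {"type":"object","properties":{"increments":{"type":"array","items":{"type":"array","items":{"type":"array","items":{"type":"number"}}}},"grip_force":{"type":"number"}},"required":["increments"]}

```bash
ls; mkdir -p pics; cat > h.py <<'E'
import numpy as np, cv2
from rig import manip
def snap(n,save=None):
    s=manip.read_state(); d=manip.snapshot(n); d['state']=s
    if save: cv2.imwrite(f'pics/{save}.png',d['image'][:,:,::-1])
    return d
def cloud(d):
    z=d['range_z']; v,u=np.mgrid[:384,:512]
    P=np.stack([(u-d['cx'])/d['fx']*z,(v-d['cy'])/d['fy']*z,z],-1)
    return toworld(d,P)
def toworld(d,P):
    if 'hand_eye' in d:
        H=np.array(d['hand_eye']); P=P@H[:3,:3].T+H[:3,3]
        from scipy.spatial.transform import Rotation as Ro
        R=Ro.from_euler('xyz',d['state']['eef_rot']).as_matrix()
        return P@R.T+np.array(d['state']['ee_pos'])
    return (P-np.array(d['t']))@np.array(d['R'])
def ray(d,u,v,zw):
    a=toworld(d,np.zeros(3)); b=toworld(d,np.array([(u-d['cx'])/d['fx'],(v-d['cy'])/d['fy'],1.]))
    return a+(b-a)*(zw-a[2])/(b-a)[2]
E
python3 - <<'E'
from h import *
print(manip.read_state(), manip.grip_depth)
ims=[]
d=snap('top','top0'); np.savez('top0.npz',**{k:v for k,v in d.items() if k!='state'})
print({k:v for k,v in d.items() if k not in('image','range_z','state')})
s=snap('side','side0'); w=snap('wrist','wrist0')
print(w['hand_eye'],w['fx'])
E
```

```text
pics
{'time_s': 0.0, 'q': array([-1.34169904e+00,  3.09017868e-01,  1.63518216e+00, -2.02278998e-06,
        1.19971789e+00, -6.96967888e-02]), 'joint_vel': array([-8.10366745e-04, -1.25194345e-03,  2.78474566e-04,  2.56361610e-04,
       -8.84346079e-05, -9.09643060e-04]), 'effort': array([ 2.07351763e-04, -4.15255094e+01, -2.76665157e+01, -2.25507148e-05,
        1.01758505e-02, -8.50288906e-08]), 'ee_pos': array([ 0.18376731, -0.59650946,  0.23004117]), 'eef_rot': array([-3.13927290e+00, -1.60053799e-04,  2.98794625e-01]), 'contact_force': array([-0.26427853,  0.40678011,  0.58578575]), 'moment': array([ 0.01731767, -0.02972876, -0.02238427]), 'gripper_force': 0.0, 'grip_width': 0.08515565664622596} 0.0187
{'fx': 388.20031504828614, 'fy': 388.20031504828614, 'cx': 257.43624960848894, 'cy': 184.25175093823293, 'R': array([[-0.01168763, -0.99956675, -0.02701308],
       [-0.99921324,  0.01269887, -0.03757185],
       [ 0.03789861,  0.0265527 , -0.99892875]]), 't': array([0.00487653, 0.55585291, 1.28785251])}
[[-1.30269032e-03 -9.59850950e-01 -2.80507498e-01  7.07365473e-02]
 [ 9.99999145e-01 -1.28159368e-03 -2.58639409e-04 -4.73699841e-04]
 [-1.11241354e-04 -2.80507595e-01  9.59851799e-01 -1.43403812e-01]
 [ 0.00000000e+00  0.00000000e+00  0.00000000e+00  1.00000000e+00]] 303.0845801444951
```

View pics/top0.png

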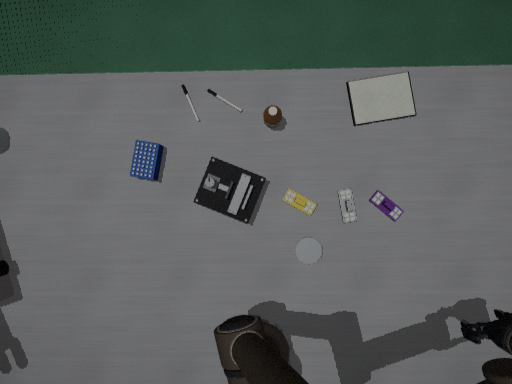

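View pics/wrist0.png

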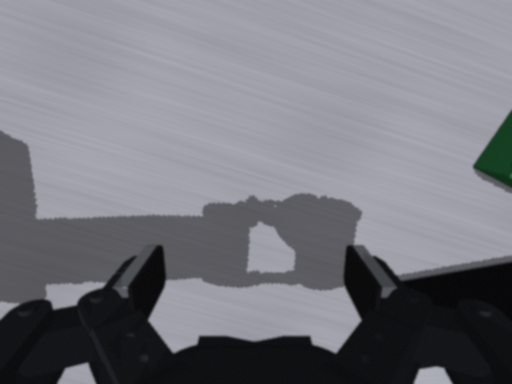

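Top view: three carrier-shaped things, yellow at (300,202), grey aluminium at (347,206) and purple at (386,205). The grey one fits "bare aluminium". The stage is at (230,190), the knob near (211,183), the rack at (147,160), the bottle at (273,116) and the dish at (309,250). I'll confirm with one enlarged crop and measure.

```bash
python3 - <<'E'
from h import *
d=dict(np.load('top0.npz')); im=d['image']
a=cv2.resize(im[150:235,185:275][:,:,::-1],None,fx=5,fy=5,interpolation=cv2.INTER_CUBIC)
b=cv2.resize(im[180:230,330:375][:,:,::-1],None,fx=7,fy=7,interpolation=cv2.INTER_CUBIC)
c=np.zeros((430,780,3),np.uint8); c[:425,:450]=a; c[:350,455:770]=b; cv2.imwrite('pics/crop1.png',c)
W=cloud(d); hsv=cv2.cvtColor(im,cv2.COLOR_RGB2HSV)
for name,(x0,y0,x1,y1) in {'carrier':(335,183,362,228),'stage':(188,150,272,230)}.items():
    w=W[y0:y1,x0:x1]; 
    lo,hi=(0.006,0.03) if name=='carrier' else (0.05,0.066)
    m=((w[...,2]>lo)&(w[...,2]<(0.06 if name=='carrier' else .13))).astype(np.uint8)
    P=w[m>0][:,:2].astype(np.float32); r=cv2.minAreaRect(P*1000); print(name,r,m.sum(), np.percentile(w[...,2],[1,25,50,75,99]))
    if name=='carrier':
        f=w[...,2]>0.03; print('fin',w[f].mean(0), cv2.minAreaRect(w[f][:,:2].astype(np.float32)*1000))
    else:
        f=w[...,2]>0.09; print('knob',w[f].mean(0),f.sum())
        f=(w[...,2]>0.069)&(w[...,2]<.09); print('rail etc',cv2.minAreaRect(w[f][:,:2].astype(np.float32)*1000))
E
```

```text
carrier ((480.32958984375, -299.74072265625), (127.29673767089844, 70.31156158447266), 0.7665791511535645) 471 [-0.00603316 -0.00075607  0.00209276  0.01177319  0.04450329]
fin [ 0.48384493 -0.27590508  0.14466646] ((485.3576354980469, -170.73841857910156), (269.72137451171875, 35.704288482666016), 88.52946472167969)
stage ((537.1405029296875, 88.41514587402344), (190.34939575195312, 159.7715301513672), 67.4334716796875) 2906 [-0.00560453 -0.00057907  0.00309957  0.06031286  0.11147932]
knob [0.54988545 0.1088139  0.3385624 ] 105
rail etc ((539.4591674804688, 94.81613159179688), (148.07147216796875, 129.45668029785156), 67.90736389160156)
```

View pics/crop1.png

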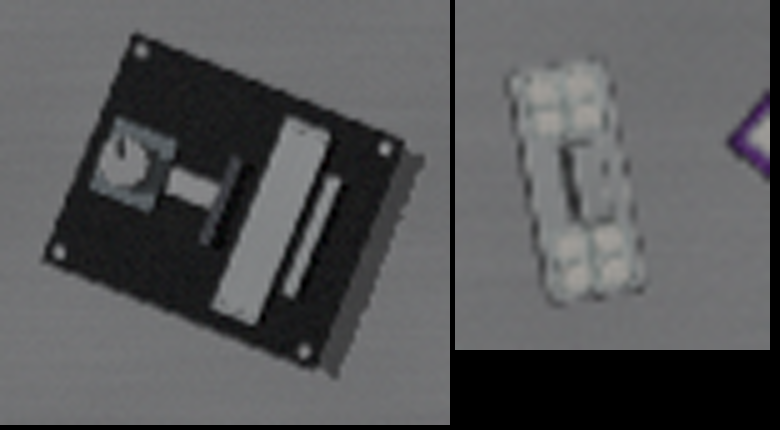

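The crop shows the bare aluminium carrier at about (348,206), with its long axis near yaw 13°. The stage has its knob at about (210,182), and the rail points at about -22.5°. I'll move over the carrier.

Emit:
{"op": "move_arm", "data": {
  "increments": [
    [[3.7, -1.97, 0.9, 0, 0, 0, 1], [3.7, -1.97, 0.9, 0, 0, 0, 1], [3.7, -1.97, 0.9, 0, 0, 0, 1], [3.7, -1.97, 0.9, 0, 0, 0, 1], [3.7, -1.97, 0.9, 0, 0, 0, 1], [3.7, -1.97, 0.9, 0, 0, 0, 1], [3.7, -1.97, 0.9, 0, 0, 0, 1], [3.7, -1.97, 0.9, 0, 0, 0, 1], [3.7, -1.97, 0.9, 0, 0, 0, 1], [3.7, -1.97, 0.9, 0, 0, 0, 1]]
  ],
  "grip_force": 40
}}

```text
time_s: 1.15
ee_pos: [0.4804, -0.2987, 0.1408]
eef_rot: [-3.141, 0.0, 0.299]
contact_force: [0.1, -0.9, 0.0]
grip_width: 0.0853
gripper_force: 0.0
```

```bash
cat > carr.py <<'E'
from h import *
import sys
d=snap('wrist','w_'+sys.argv[1]); print({k:np.round(d['state'][k],4) for k in('ee_pos','eef_rot','time_s')})
W=cloud(d); z=W[...,2]
e=d['state']['ee_pos']; near=np.hypot(W[...,0]-e[0],W[...,1]-e[1])<.09
ok=(d['range_z']>0)&near; v=np.mgrid[:384,:512][0]
for n,lo,hi in(('plate',.007,.016),('fin',.036,.047)):
    m=((z>lo)&(z<hi)&ok).astype(np.uint8)
    k,l,st,c=cv2.connectedComponentsWithStats(m); i=1+st[1:,4].argmax(); m=l==i
    print(n,st[i],W[m].mean(0).round(4),cv2.minAreaRect(W[m][:,:2].astype(np.float32)*1000))
E
python3 carr.py 1
```

```text
{'ee_pos': array([ 0.4804, -0.2987,  0.1408]), 'eef_rot': array([-3.1414e+00,  2.0000e-04,  2.9880e-01]), 'time_s': np.float64(1.15)}
plate [ 225  120   66  121 4932] [ 0.4872 -0.2983  0.0133] ((482.3713073730469, -299.4285888671875), (110.05310821533203, 46.12678909301758), 9.048430442810059)
fin [246 170  22  44 725] [ 0.4835 -0.2991  0.0426] ((482.5058288574219, -299.3260803222656), (36.289913177490234, 14.014798164367676), 8.963008880615234)
```

View pics/w_1.png

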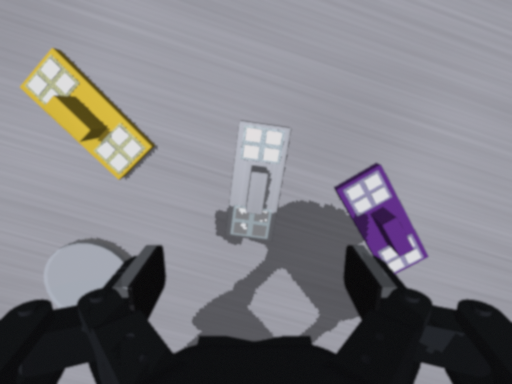

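Purple is at (380,220), yellow at (88,115) and the aluminium carrier is centred at (258,185). The measured plate is 110.0×46.1 mm and the fin 36.3×14.0 mm, matching the given sizes. I'll align and descend.

Emit:
{"op": "move_arm", "data": {
  "increments": [
    [[0, 0, 0, 0, 0, 0.142, 0.6], [0.19, 0.1, 1, 0, 0, 0, 0.6], [0, 0, 2, 0, 0, 0, 0.6], [0, 0, 2, 0, 0, 0, 0.6], [0, 0, 2, 0, 0, 0, 0.6], [0, 0, 2, 0, 0, 0, 0.6], [0, 0, 2, 0, 0, 0, 0.6], [0, 0, 1, 0, 0, 0, 0.6], [0, 0, 0.48, 0, 0, 0, 0.6], [0, 0, 0, 0, 0, 0, 0.6]]
  ]
}}

```text
time_s: 2.2
ee_pos: [0.4811, -0.3009, 0.0159]
eef_rot: [-3.141, 0.001, 0.157]
contact_force: [0.2, 0.8, -1.5]
grip_width: 0.0513
gripper_force: 0.0
```

Emit:
{"op": "move_arm", "data": {
  "increments": [
    [[0, 0, 0, 0, 0, 0, 0], [0, 0, 0, 0, 0, 0, 0], [0, 0, 0, 0, 0, 0, 0], [0, 0, 0, 0, 0, 0, 0], [0, 0, 0, 0, 0, 0, 0], [0, 0, 0, 0, 0, 0, 0], [0, 0, 0, 0, 0, 0, 0], [0, 0, -0.5, 0, 0, 0, 0], [0, 0, -1.5, 0, 0, 0, 0], [0, 0, -2, 0, 0, 0, 0]]
  ]
}}

```text
time_s: 3.2
ee_pos: [0.48, -0.2997, 0.0559]
eef_rot: [-3.139, 0.003, 0.157]
contact_force: [-0.5, 0.4, -1.4]
grip_width: 0.0134
gripper_force: 39.2
```

Emit:
{"op": "move_arm", "data": {
  "increments": [
    [[0, 0, -4, 0, 0, 0, 0], [1.1, -3.83, -1.3, 0, 0, 0, 0], [1.1, -3.83, -1.3, 0, 0, 0, 0], [1.1, -3.83, -1.3, 0, 0, 0, 0], [1.1, -3.83, -1.3, 0, 0, 0, 0], [1.1, -3.83, -1.3, 0, 0, 0, 0], [1.1, -3.83, -1.3, 0, 0, 0, 0], [1.1, -3.83, -1.3, 0, 0, 0, 0], [1.1, -3.83, -1.3, 0, 0, 0, 0], [1.1, -3.83, -1.3, 0, 0, 0, 0]]
  ]
}}

```text
time_s: 4.2
ee_pos: [0.5249, 0.0567, 0.2145]
eef_rot: [3.141, 0.0, 0.157]
contact_force: [-0.6, -0.1, -1.5]
grip_width: 0.0132
gripper_force: 39.4
```

Emit:
{"op": "move_arm", "data": {
  "increments": [
    [[0, 0, 0, 0, 0, 0.11, 0], [0, 0, 0, 0, 0, 0.11, 0], [0, 0, 0, 0, 0, 0.11, 0], [0, 0, 0, 0, 0, 0.11, 0], [0, 0, 0, 0, 0, 0.11, 0], [0, 0, 0, 0, 0, 0, 0], [0, 0, 0, 0, 0, 0, 0], [0, 0, 0, 0, 0, 0, 0], [0, 0, 0, 0, 0, 0, 0], [0, 0, 0, 0, 0, 0, 0]]
  ]
}}

```text
time_s: 5.2
ee_pos: [0.5255, 0.0551, 0.2135]
eef_rot: [3.142, 0.0, -0.393]
contact_force: [0.3, -0.5, -2.5]
grip_width: 0.0133
gripper_force: 39.6
```

```bash
python3 - <<'E'
from h import *
d=snap('wrist','w_2'); np.savez('w2.npz',**{k:v for k,v in d.items() if k!='state'},ee=d['state']['ee_pos'],rot=d['state']['eef_rot'])
print(d['state']['ee_pos'],d['state']['eef_rot'],d['state']['q'].round(3))
W=cloud(d);z=W[...,2];ok=d['range_z']>0
for n,lo,hi in(('plate',.056,.065),('rail',.071,.077),('z80',.078,.086),('knob',.107,.114),('carrier',.13,.25)):
    m=((z>lo)&(z<hi)&ok).astype(np.uint8)
    k,l,st,c=cv2.connectedComponentsWithStats(m)
    for i in np.argsort(-st[1:,4])[:4]+1:
        if st[i,4]>80: print(n,st[i],W[l==i].mean(0).round(4),np.round(cv2.boxPoints(cv2.minAreaRect(W[l==i][:,:2].astype(np.float32)*1000)),1).tolist())
E
```

```text
[0.52550998 0.0550735  0.21345634] [ 3.14152924e+00  1.19257466e-04 -3.92683629e-01] [ 0.022  0.141  1.877 -0.     1.124  1.985]
plate [  117    97   203   156 11121] [0.578  0.0702 0.0607] [[427.1000061035156, 30.299999237060547], [573.7000122070312, -31.799999237060547], [647.9000244140625, 143.60000610351562], [501.29998779296875, 205.60000610351562]]
plate [ 130  190   82   63 3951] [0.5106 0.1513 0.0607] [[468.0, 128.1999969482422], [533.0, 101.19999694824219], [565.0999755859375, 178.39999389648438], [500.1000061035156, 205.39999389648438]]
rail [239 121  33  17 560] [0.5719 0.0351 0.0747] [[559.5999755859375, 24.399999618530273], [572.9000244140625, 18.799999237060547], [584.2999877929688, 45.900001525878906], [570.9000244140625, 51.5]]
z80 [239 115  34   6 202] [0.5814 0.0307 0.0807] [[573.7000122070312, 18.100000381469727], [577.7999877929688, 16.399999618530273], [589.0, 43.400001525878906], [585.0, 45.099998474121094]]
knob [123 176  39  37 998] [0.5609 0.142  0.1123] [[538.5999755859375, 144.39999389648438], [560.0999755859375, 121.0999984741211], [583.0999755859375, 142.1999969482422], [561.5999755859375, 165.5]]
carrier [  206   138    98   191 13698] [0.5431 0.0478 0.218 ] [[466.20001220703125, 54.5], [567.7999877929688, 12.600000381469727], [585.4000244140625, 55.29999923706055], [483.79998779296875, 97.19999694824219]]
```

View pics/w_2.png

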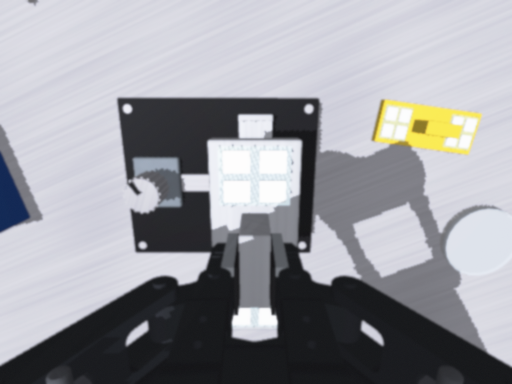

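The carrier is in hand, with centre (525.8, 54.9) mm and yaw -0.391. The plate fit gives the stage origin at (523.9, 54.8) mm and yaw -0.40, and the lip and knob at (143,195) agree to within 0.5 mm. I'll correct by a small amount and lower to just above the rail.

Emit:
{"op": "move_arm", "data": {
  "increments": [
    [[-0.17, 0.07, 1, 0, 0, 0.009, 0], [0, 0, 2, 0, 0, 0, 0], [0, 0, 2, 0, 0, 0, 0], [0, 0, 2, 0, 0, 0, 0], [0, 0, 2, 0, 0, 0, 0], [0, 0, 1.5, 0, 0, 0, 0], [0, 0, 1, 0, 0, 0, 0], [0, 0, 0.4, 0, 0, 0, 0], [0, 0, 0, 0, 0, 0, 0], [0, 0, 0, 0, 0, 0, 0]]
  ]
}}

```text
time_s: 6.25
ee_pos: [0.5243, 0.0551, 0.095]
eef_rot: [-3.141, -0.001, -0.402]
contact_force: [-0.6, 0.1, -1.9]
grip_width: 0.0132
gripper_force: 40.0
```

```bash
cat > chk.py <<'E'
from h import *
import sys
d=snap('wrist','w_'+sys.argv[1]); s=d['state']; print(s['ee_pos'].round(4),s['eef_rot'].round(4),s['contact_force'].round(1),s['q'].round(3))
W=cloud(d);z=W[...,2];ok=(d['range_z']>0)
h=float(sys.argv[2])
for n,lo,hi in(('ctop',h-.005,h+.005),('knob',.106,.114)):
    m=((z>lo)&(z<hi)&ok).astype(np.uint8)
    k,l,st,c=cv2.connectedComponentsWithStats(m); i=1+st[1:,4].argmax()
    P=W[l==i]; print(n,st[i],np.median(P,0).round(4),cv2.minAreaRect(P[:,:2].astype(np.float32)*1000))
E
python3 chk.py 3 .087
```

```text
[0.5243 0.0551 0.095 ] [-3.1412e+00 -1.0000e-03 -4.0220e-01] [-0.6  0.1 -1.9] [ 0.022  0.298  1.961 -0.     0.881  1.995]
ctop [ 208  138  108  135 8728] [0.5505 0.0378 0.0904] ((538.0687866210938, 44.36428451538086), (55.00926971435547, 76.83123779296875), 67.0472183227539)
knob [  15  229   76   67 3357] [0.5614 0.1399 0.1126] ((561.3531494140625, 142.92539978027344), (31.39191246032715, 32.31608581542969), 22.18280601501465)
```

Emit:
{"op": "move_arm", "data": {
  "increments": [
    [[0, 0, 0.15, 0, 0, 0, 0], [0, 0, 0.15, 0, 0, 0, 0], [0, 0, 0.1, 0, 0, 0, 0], [0, 0, 0.05, 0, 0, 0, 0], [0, 0, 0.05, 0, 0, 0, 0], [0, 0, 0, 0, 0, 0, 0], [0, 0, 0, 0, 0, 0, 0], [0, 0, 0, 0, 0, 0, 0], [0, 0, 0, 0, 0, 0, 0], [0, 0, 0, 0, 0, 0, 0]]
  ]
}}

```text
time_s: 7.3
ee_pos: [0.5242, 0.0551, 0.0916]
eef_rot: [-3.142, -0.0, -0.402]
contact_force: [-4.2, -1.1, 10.9]
grip_width: 0.0131
gripper_force: 41.8
```

It has made contact at about 12 N. Next I release, lift and check.

Emit:
{"op": "move_arm", "data": {
  "increments": [
    [[0, 0, -0.1, 0, 0, 0, 0], [0, 0, 0, 0, 0, 0, 0.1], [0, 0, 0, 0, 0, 0, 0.4], [0, 0, 0, 0, 0, 0, 0.4], [0, 0, 0, 0, 0, 0, 0.4], [0, 0, 0, 0, 0, 0, 0.4], [0, 0, -2, 0, 0, 0, 0.4], [0, 0, -3, 0, 0, 0, 0.4], [0, 0, -4, 0, 0, 0, 0.4], [0, 0, -3, 0, 0, 0, 0.4]]
  ]
}}

```text
time_s: 8.3
ee_pos: [0.5242, 0.0551, 0.2123]
eef_rot: [-3.141, -0.001, -0.402]
contact_force: [0.6, 1.3, 0.5]
grip_width: 0.0339
gripper_force: 0.0
```

```bash
python3 chk.py 4 .087
```

```text
[0.5242 0.0551 0.2123] [-3.1409e+00 -1.4000e-03 -4.0220e-01] [0.6 1.3 0.5] [0.022 0.139 1.882 0.    1.119 1.995]
ctop [ 229  125   62  116 5652] [0.5304 0.0483 0.0871] ((522.7868041992188, 50.563865661621094), (55.09836959838867, 109.44764709472656), 66.94564819335938)
knob [ 122  176   40   38 1015] [0.5608 0.1411 0.1126] ((561.0574951171875, 143.30368041992188), (30.848031997680664, 31.732332229614258), 20.744789123535156)
```

View pics/w_4.png

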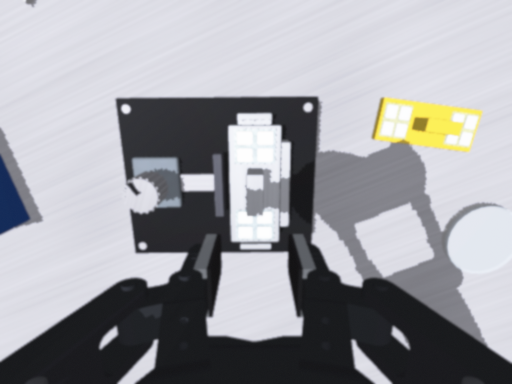

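The carrier sits flat: its top is at 87.1 mm against an expected 86–87, it is centred between the lips at (255,120) and (255,246), and it is in line. The knob is at (143,195) with its pointer up-left at (133,185), which puts the screw near 2.36 rad. I'll go over the knob and unwind the wrist so one grasp covers the whole turn.

Emit:
{"op": "move_arm", "data": {
  "increments": [
    [[0, -3.18, 0, 0, 0, 0, 0.6], [0, -3.18, 0, 0, 0, 0, 0.6], [0, -3.18, 0, 0, 0, 0, 0.6], [0, 0, 0, 0, 0, -0.145, 0.6], [0, 0, 0, 0, 0, -0.145, 0.6], [0, 0, 0, 0, 0, -0.145, 0.6], [0, 0, 0, 0, 0, -0.145, 0.6], [0, 0, 0, 0, 0, -0.145, 0.6], [0, 0, 0, 0, 0, -0.145, 0.6], [0, 0, 0, 0, 0, -0.145, 0.6]]
  ]
}}

```text
time_s: 9.35
ee_pos: [0.5609, 0.1429, 0.2099]
eef_rot: [-3.141, 0.001, 0.619]
contact_force: [0.3, -0.2, -0.8]
grip_width: 0.0513
gripper_force: 0.0
```

Emit:
{"op": "move_arm", "data": {
  "increments": [
    [[0, 0, 0, 0, 0, -0.145, 0.6], [0, 0, 0, 0, 0, -0.145, 0.6], [0, 0, 0, 0, 0, -0.145, 0.6], [0, 0, 0, 0, 0, -0.145, 0.6], [0, 0, 0, 0, 0, -0.145, 0.6], [0, 0, 0, 0, 0, -0.145, 0.6], [0, 0, 0, 0, 0, -0.145, 0.6], [0, 0, 0, 0, 0, -0.145, 0.6], [0, 0, 0, 0, 0, -0.145, 0.6], [0, 0, 0, 0, 0, -0.145, 0.6]]
  ]
}}

```text
time_s: 10.35
ee_pos: [0.5609, 0.1429, 0.2099]
eef_rot: [-3.141, -0.0, 2.069]
contact_force: [-0.8, 0.1, 0.5]
grip_width: 0.0515
gripper_force: 0.0
```

Emit:
{"op": "move_arm", "data": {
  "increments": [
    [[0, 0, 0, 0, 0, -0.145, 0.6], [0, 0, 0, 0, 0, -0.145, 0.6], [0, 0, 0, 0, 0, -0.145, 0.6], [0, 0, 0, 0, 0, -0.145, 0.6], [0, 0, 0, 0, 0, -0.145, 0.6], [0, 0, 2, 0, 0, 0, 0.6], [0, 0, 2, 0, 0, 0, 0.6], [0, 0, 1, 0, 0, 0, 0.6], [0, 0, 0, 0, 0, 0, 0.6], [0, 0, 0, 0, 0, 0, 0.6]]
  ]
}}

```text
time_s: 11.35
ee_pos: [0.5613, 0.1429, 0.1605]
eef_rot: [3.142, 0.0, 2.788]
contact_force: [0.9, -0.3, 0.5]
grip_width: 0.0512
gripper_force: 0.0
```

```bash
python3 chk.py 5 .087
```

```text
[0.5613 0.1429 0.1605] [3.1416 0.     2.7877] [ 0.9 -0.3  0.5] [ 0.174  0.298  1.802  0.     1.042 -1.043]
ctop [  82  123   81  143 7698] [0.5094 0.0605 0.0871] ((522.179931640625, 51.21583557128906), (55.93494415283203, 110.06999206542969), 66.86371612548828)
knob [ 232  191   47   47 1517] [0.5587 0.1438 0.1126] ((560.0709228515625, 143.7315216064453), (31.02474021911621, 31.31114959716797), 11.852893829345703)
```

Aligned to within 1 mm. Descend and grip.

Emit:
{"op": "move_arm", "data": {
  "increments": [
    [[-0.0, 0, 2, 0, 0, 0, 0.6], [0, 0, 2, 0, 0, 0, 0.6], [0, 0, 2, 0, 0, 0, 0.6], [0, 0, 1.2, 0, 0, 0, 0.6], [0, 0, 0.5, 0, 0, 0, 0.6], [0, 0, 0, 0, 0, 0, 0.6], [0, 0, 0, 0, 0, 0, 0], [0, 0, 0, 0, 0, 0, 0], [0, 0, 0, 0, 0, 0, 0], [0, 0, 0, 0, 0, 0, 0]]
  ]
}}

```text
time_s: 12.4
ee_pos: [0.5622, 0.1431, 0.0848]
eef_rot: [3.14, 0.002, 2.788]
contact_force: [-0.6, -0.5, 5.2]
grip_width: 0.029
gripper_force: 39.7
```

Emit:
{"op": "move_arm", "data": {
  "increments": [
    [[0, 0, 0, 0, 0, 0, 0], [0, 0, 0, 0, 0, 0.12, 0], [0, 0, 0, 0, 0, 0.12, 0], [0, 0, 0, 0, 0, 0.12, 0], [0, 0, 0, 0, 0, 0.12, 0], [0, 0, 0, 0, 0, 0.12, 0], [0, 0, 0, 0, 0, 0.12, 0], [0, 0, 0, 0, 0, 0.12, 0], [0, 0, 0, 0, 0, 0.12, 0], [0, 0, 0, 0, 0, 0.12, 0]]
  ]
}}

```text
time_s: 13.4
ee_pos: [0.5615, 0.1426, 0.0848]
eef_rot: [3.141, 0.001, 1.704]
contact_force: [-1.9, -1.0, 8.3]
grip_width: 0.0291
gripper_force: 40.2
```

```bash
python3 chk.py 6 .087; python3 -c "
from h import *
print(manip.read_state()['moment'])"
```

```text
[0.5615 0.1426 0.0848] [3.1410e+00 7.0000e-04 1.7035e+00] [-1.9 -1.   8.3] [ 1.740e-01  4.010e-01  1.841e+00 -1.000e-03  8.990e-01  4.200e-02]
ctop [123 345  38  39 344] [0.5074 0.0628 0.0871] ((507.0826416015625, 60.32160186767578), (37.298614501953125, 5.788879871368408), 54.82919692993164)
knob [ 205  236  116   71 3972] [0.5603 0.148  0.1126] ((565.8087158203125, 146.43621826171875), (45.8840217590332, 31.87643051147461), 24.643587112426758)
[-0.18652251  0.32861975 -0.01011291]
```

View pics/w_6.png

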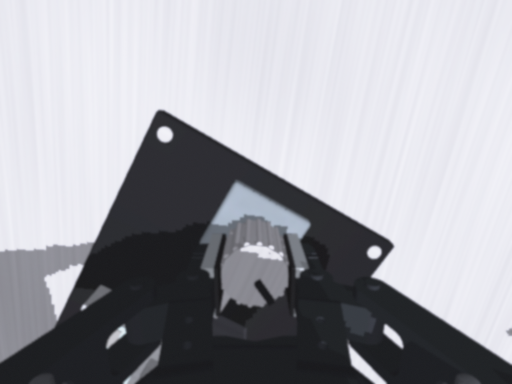

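The knob at (255,275) is gripped, and its pointer at (264,293) has turned with it to about 3.5 rad. I'll continue to the stop.

Emit:
{"op": "move_arm", "data": {
  "increments": [
    [[0, 0, 0, 0, 0, 0.12, 0], [0, 0, 0, 0, 0, 0.12, 0], [0, 0, 0, 0, 0, 0.12, 0], [0, 0, 0, 0, 0, 0.12, 0], [0, 0, 0, 0, 0, 0.12, 0], [0, 0, 0, 0, 0, 0.12, 0], [0, 0, 0, 0, 0, 0.12, 0], [0, 0, 0, 0, 0, 0.12, 0], [0, 0, 0, 0, 0, 0.1, 0], [0, 0, 0, 0, 0, 0, 0]]
  ]
}}

```text
time_s: 14.45
ee_pos: [0.5608, 0.1429, 0.0848]
eef_rot: [-3.141, 0.001, 0.646]
contact_force: [-4.2, -1.1, 9.2]
grip_width: 0.0287
gripper_force: 40.3
```

```bash
python3 -c "
from h import *
s=manip.read_state();print(s['moment'],s['eef_rot'],s['q'])"
```

```text
[-0.10672758  0.57586177 -0.03950758] [-3.14110959e+00  7.94329732e-04  6.46029206e-01] [1.74291053e-01 4.00441015e-01 1.84150154e+00 8.84726468e-05
 9.00577193e-01 1.09900338e+00]
```

Emit:
{"op": "move_arm", "data": {
  "increments": [
    [[0, 0, 0, 0, 0, 0.06, 0], [0, 0, 0, 0, 0, 0.06, 0], [0, 0, 0, 0, 0, 0.06, 0], [0, 0, 0, 0, 0, 0.06, 0], [0, 0, 0, 0, 0, 0.06, 0], [0, 0, 0, 0, 0, 0, 0], [0, 0, 0, 0, 0, 0, 0], [0, 0, 0, 0, 0, 0, 0], [0, 0, 0, 0, 0, 0, 0], [0, 0, 0, 0, 0, 0, 0]]
  ]
}}

```text
time_s: 15.45
ee_pos: [0.5605, 0.1431, 0.0846]
eef_rot: [-3.141, 0.001, 0.349]
contact_force: [-3.0, -0.3, 7.6]
grip_width: 0.0285
gripper_force: 40.6
```

```bash
python3 -c "
from h import *
d=snap('wrist','w7');s=d['state'];print(s['moment'],s['eef_rot'],s['q'])
cv2.imwrite('pics/w7c.png',cv2.resize(d['image'][200:360,160:360,::-1],None,fx=3,fy=3))"
```

```text
[0.01861332 0.62134782 0.31414318] [-3.14130128e+00  1.35950500e-03  3.49276744e-01] [1.74651324e-01 4.00706237e-01 1.84172482e+00 6.47528688e-05
 9.00551053e-01 1.39613085e+00]
```

View pics/w7c.png

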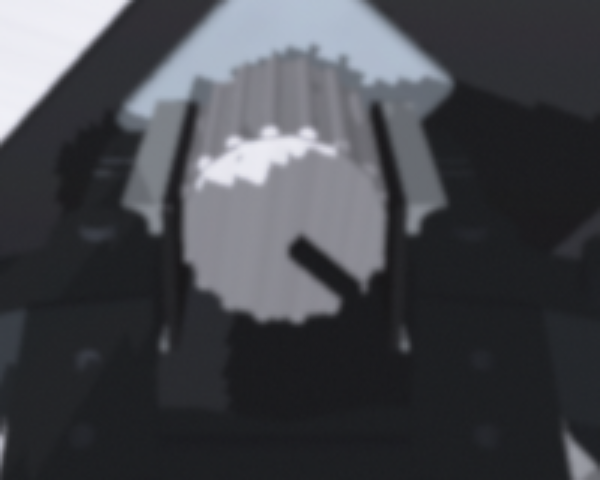

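```bash
cat > ptr.py <<'E'
from h import *
import sys
f=sys.argv[1]
d=snap('wrist'); s=d['state']
im=cv2.cvtColor(d['image'],cv2.COLOR_RGB2GRAY)
W=cloud(d); c=np.array([.561,.143])
v,u=np.mgrid[:384,:512]
a=toworld(d,np.zeros(3)); B=toworld(d,np.stack([(u-d['cx'])/d['fx'],(v-d['cy'])/d['fy'],np.ones(u.shape)],-1))-a
P=a+B*((.114-a[2])/B[...,2])[...,None]
r=np.hypot(P[...,0]-c[0],P[...,1]-c[1])
m=((im<60)&(r<.0125)).astype(np.uint8)
k,l,st,_=cv2.connectedComponentsWithStats(m); 
for i in range(1,k):
    if st[i,4]>15:
        Q=P[l==i][:,:2]-c; q=Q.mean(0); w,V=np.linalg.eigh(np.cov(Q.T)); ax=V[:,1]*np.sign(V[:,1]@q)
        for n,x in(('axis',ax),('mean',q)): print(n,st[i],np.round(x,4),'screw est',(np.pi-(np.arctan2(x[1],x[0])+.4007))%(2*np.pi))
print(s['moment'].round(3),s['eef_rot'].round(3),s['gripper_force'])
E
python3 ptr.py x
```

```text
axis [257 279  22  20 173] [-0.3979 -0.9174] screw est 4.720864251903754
mean [257 279  22  20 173] [-0.0032 -0.0061] screw est 4.801135307748133
[0.061 0.601 0.342] [-3.141e+00  1.000e-03  3.490e-01] 40.56177735328674
```

The pointer axis reads 4.72 rad (seat 4.712) and the moment has risen, so the screw is seated. Now I back off 1.57 rad.

Emit:
{"op": "move_arm", "data": {
  "increments": [
    [[0, 0, 0, 0, 0, -0.14, 0], [0, 0, 0, 0, 0, -0.14, 0], [0, 0, 0, 0, 0, -0.14, 0], [0, 0, 0, 0, 0, -0.14, 0], [0, 0, 0, 0, 0, -0.14, 0], [0, 0, 0, 0, 0, -0.14, 0], [0, 0, 0, 0, 0, -0.14, 0], [0, 0, 0, 0, 0, -0.14, 0], [0, 0, 0, 0, 0, -0.14, 0], [0, 0, 0, 0, 0, -0.14, 0]]
  ]
}}

```text
time_s: 16.55
ee_pos: [0.5616, 0.1425, 0.0846]
eef_rot: [3.141, 0.001, 1.754]
contact_force: [-0.6, -0.8, 6.3]
grip_width: 0.0287
gripper_force: 40.4
```

Emit:
{"op": "move_arm", "data": {
  "increments": [
    [[0, 0, 0, 0, 0, -0.1, 0], [0, 0, 0, 0, 0, -0.07, 0], [0, 0, 0, 0, 0, 0, 0], [0, 0, 0, 0, 0, 0, 0], [0, 0, 0, 0, 0, 0, 0], [0, 0, 0, 0, 0, 0, 0], [0, 0, 0, 0, 0, 0, 0], [0, 0, 0, 0, 0, 0, 0], [0, 0, 0, 0, 0, 0, 0], [0, 0, 0, 0, 0, 0, 0]]
  ]
}}

```text
time_s: 17.55
ee_pos: [0.5617, 0.1425, 0.0846]
eef_rot: [3.141, 0.001, 1.918]
contact_force: [-1.2, -1.5, 7.0]
grip_width: 0.0287
gripper_force: 40.3
```

```bash
python3 ptr.py x; python3 - <<'E'
from h import *
d=snap('top','top9'); im=d['image']
cv2.imwrite('pics/top9c.png',cv2.resize(im[140:240,180:290,::-1],None,fx=5,fy=5,interpolation=cv2.INTER_CUBIC))
E
```

```text
axis [257 279  22  20 171] [ 0.9153 -0.4028] screw est 3.1555080414953602
mean [257 279  22  20 171] [ 0.0066 -0.0023] screw est 3.0812942494851865
[-0.255  0.19   0.031] [3.141e+00 1.000e-03 1.918e+00] 40.34020006656647
```

View pics/top9c.png

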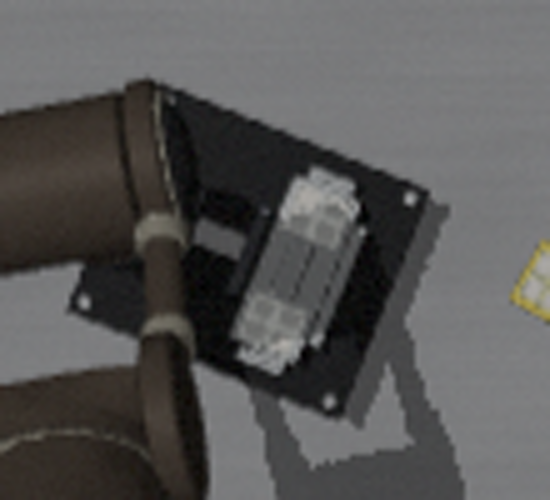

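The carrier is still in its nest at about (300,270) in the crop, between the lips and in line with the stage. The screw reads 3.155 rad, inside 2.881–3.401, and the knob is gripped at 40 N. Handing in.

```bash
python3 -c "
from rig import manip
print(manip.finish_job())"
```

```text
the job is handed in; nothing more can be done
None
```

I handed the job in: the carrier lies flat in the nest and let go, and the thumbscrew was seated (about 4.72 rad), backed off a quarter turn to about 3.16 rad, and is still gripped at 40 N; the simulator returned no verdict.

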